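# Push the dead sound puck out of the toy try-me stand

### The job

The orange sound puck clipped flush into the pink try-me stand is dead. With the blue C-shaped tool reach under the stand, poke the orange puck up from below through its access hole until it stands 10 to 15 mm proud (hardly further, and without noticeably lifting the floating deck off its rests), then stand the tool back upright on the table. Pull the loosened puck out with the fingers and set it down in the blue returns tray, leaving the green puck seated and the toy car and the blue spare puck where they are.

Things in the scene. Friction and masses are not known exactly. Their poses are not given: they have to be found in the camera images.
- stand: Fixed toy display stand, lilac legs at the back. Origin on the table below the midpoint between its two sockets; -x is its open front, +y its left. Deck: underside 76, top 120 mm above the table, x -32 to +68, y +-125 mm. Below the deck all is free except legs and rests (|y| 98 to 132, x 30 to 107 mm) and a 12 mm high bar at x 73 to 107 mm. Legs behind the deck rise (x 90, y +-115) to 184 mm.
- deck (a joint): Upward travel of the deck in m, 0 = on its rests. The deck floats: its weight and a spring hold it down, so an upward push of more than about 15 N lifts it (then 1 N per mm). It must never be lifted 5 mm.
- deck_top (a point): Point on the deck's top face midway between the sockets, 120 mm above the table, axes as the stand. The deck is a pink-and-white slab 44 mm thick with two sockets on its y axis.
- socket_left (a point): Centre of the mouth of the socket at y = +45 mm of the stand, level with the deck's top. Socket: round, 38 mm wide, 30 mm deep; below it, centred, a 14 mm access hole goes through the 14 mm thick floor to the deck's underside.
- socket_right (a point): Centre of the mouth of the socket at y = -45 mm of the stand, same sizes and access hole.
- orange_puck: Dead sound puck, orange with a black dot on top: upright cylinder, diameter 36, height 30 mm, 60 g. Origin at the centre of its underside, z up. It starts in one of the two sockets (left or right varies), top flush with the deck. Two spring clips pinch it: 5 to 8 N moves it, and it stays where it is left while half of it is still in the socket.
- green_puck: Good sound puck, green with a white dot, same size, seated in the other socket. Leave it seated.
- push_tool: Loose C-shaped tool, 0.37 kg, standing on its foot. Origin on the foot's underside, on the axis of the brass pin; z up; the C opens to +x. Dark foot 12 mm thick, 36 wide, x -75 to +20 mm. Blue spine 24 wide, x -69 to -55 mm. Blue arm over the pin, 150 to 164 mm up. Pin 10 mm in diameter, screwed to an unknown length: tip 44 to 60 mm above the foot's underside, fixed in use. Feel for the puck.
- tool_handle (a point): Centre of the tool's black square handle, 24 x 24 mm, exactly over the pin, reaching from 164 to 214 mm above the foot's underside (this point: 189 mm). Axes as the tool.
- returns_tray: Loose blue open tray 160 x 160 mm outside, 40 mm high, walls and floor 5 mm. Origin at the centre of its underside. It and the tool may have swapped sides of the table.
- toy_car: Red toy car, 75 mm long, on the table: leave alone.
- spare_puck: Blue puck with a white dot, 36 mm wide, 30 mm high, standing on the table: leave alone.
Mind the look-alikes: they are no part of the job. Several things have the shape of the returns_tray; the one meant has the colours described above.

How it is judged:
On the way, in this order (a step that is already met when the one before it is completed fails the run):
1. the tool holds the orange puck pushed at least 9 mm proud of the deck (z of orange_puck in the frame of deck_top above -0.021 m and contact force between push_tool and orange_puck above 0.3 N), for 0.1 s.
2. the tool stands on the table again, released, with the puck still standing proud in its socket (height (world z) of push_tool below 0.004 m and angle between push_tool's own z axis and vertical below 0.1 rad and contact force between the fingers and push_tool below 0.1 N and z of orange_puck in the frame of deck_top between -0.024 and 0 m), for 0.1 s.
3. the fingers hold the orange puck clear of the deck (z of orange_puck in the frame of deck_top above 0.008 m and contact force between the fingers and orange_puck above 1 N), for 0.1 s.
At the end, for the whole second after the job is handed in: The orange puck lies at rest inside the returns tray (its underside less than 30 mm above the tray underside, centre within 70 mm of the tray middle in x and y), the tool stands upright on the table, the green puck is seated within 3 mm and the deck is on its rests within 2 mm (x of orange_puck in the frame of returns_tray between -0.07 and 0.07 m and y of orange_puck in the frame of returns_tray between -0.07 and 0.07 m and z of orange_puck in the frame of returns_tray below 0.03 m and linear speed of each of orange_puck, push_tool below 0.02 m/s and height (world z) of push_tool below 0.004 m and angle between push_tool's own z axis and vertical below 0.1 rad and z of green_puck in the frame of deck_top below -0.027 m and value of joint deck below 0.002 m); the robot touches nothing.
It fails at once if the deck is lifted 5 mm off its rests (value of joint deck above 0.005 m).
It fails at once if the tool pushes the orange puck more than 17 mm proud (z of orange_puck in the frame of deck_top above -0.013 m and contact force between push_tool and orange_puck above 0.3 N).
It fails at once if the green puck is pushed 4 mm out of its seat (z of green_puck in the frame of deck_top above -0.026 m).
It fails at once if the orange puck is dropped into the tray (faster than 0.6 m/s while not held) (linear speed of orange_puck above 0.6 m/s and contact force between the fingers and orange_puck below 0.1 N).
It fails at once if the toy car or the spare puck is moved more than 30 mm (distance of any of toy_car, spare_puck from where it was at the start of the episode above 0.03 m).
It also fails if it takes over 64 s, if anything falls off the work surface, if the arm or the gripper's body presses on something with over 40 N, if the wrist force passes 120 N, or if a joint passes its speed limit or range.

### The arm

A 6-joint arm with a two-finger parallel gripper is mounted at the origin on the work surface. World frame = base frame: x ahead of the robot, y to its left, z up, the work surface at z = 0. Lengths are in m, angles in rad, forces in N, time in s.
With the tool pointing down it reaches from about 0.25 to 0.775 m from the base axis. Payload 4 kg.
Tool frame: the origin (TCP) lies between the finger pads; the fingertips stand 14 mm ahead of it and the grasp point (between the pads) lies 5 mm behind it (tip_reach is the distance from the TCP to the fingertips, in m); z points along the fingers, y is the line along which they close (so a half turn about z gives the same grasp; the last joint's range is limited). The gripper opens to 94 mm and grips with 3 to 60 N. Pads are 16 mm wide; open, the fingers measure 119 mm over their backs; the gripper's body (75 mm by 177 mm) begins 78 mm behind the grasp point.
Start: joints at [1.1, 0.087, 1.371, -0, 1.684, -0.103], TCP at [0.198, 0.513, 0.22] pointing down, gripper open.
Joint ranges: [-3.1, 3.1], [-0.76, 2.03], [0.27, 2.55], [-1.08, 4.22], [0.17, 2.65], [-2.57, 2.57]. Speed limits (rad/s): [2.79, 2.79, 3.14, 3.14, 3.14, 3.14].

### API

Orientations are given as [roll, pitch, yaw] about the fixed x, y, z axes, in that order (R = Rz(yaw) Ry(pitch) Rx(roll)).
In Python, from bench import * gives the robot as it stands. The module is installed in compiled form; this text tells all that it offers.
- The arm moves only by the tool servo_tool, never from a script. Its argument "targets" is a list of rows, each a list of 4 numbers: the shift along the tool's x, y, z in cm, then the turn about the tool's z in degrees. A call has 1 to 8 rows; each row is the pose to reach, as a shift and turn from the pose commanded when the call began, along the tool's axes at that moment; what a row does not reach only later rows make up. A row lasts 1/8 s, in which the tool goes at most 62.5 mm and 10.7 degrees, less where a joint would pass 70% of its speed; a pose out of reach is approached as far as the arm can. A call with a gripper value outside its range is refused whole. "claw" is the closure in counts, from 0 (fully open) to 255 (shut), set as the call begins (left out, the last holds). The fingers move at their own pace and stop on an object; the grip force is fixed at half the most. Time passes only in rows, so rows that repeat a pose let the fingers close. It gives the time, the measured TCP pose, the force, the opening and the grip force at its end, in the units of the state.
- get_obs(): the state, without advancing time (a new reading comes with each control period).
- snapshot(name): name is "scene" or "top"; returns the picture (480x640x3 uint8, blue, green, red); there is no depth.
- camera_model(name): a dict with "camera_matrix" (3x3 intrinsics, pixels), "camera_from_world" (4x4, takes a point from world to camera coordinates). Camera axes: x right, y up, looking along -z (the intrinsics and any distortion apply to the point x, -y, -z); pixel columns grow to the right and rows downward; lengths in m; the calibration is good to about 2 mm. A picture is of the moment at which its call begins. camera_model takes no time and is no camera call.
- close_job(): hands the job in; it is judged then, once.
The state is a dict: "time": time; "joint_positions": joint angles; "qvel": joint speeds; "joint_torque": joint torques, N m; "tool_pos": TCP position; "ee_rot": TCP orientation; "wrist_force": force on the tool from outside, world axes, zero at the start; "wrist_torque": the same for the moment, N m; "width": finger opening in m; "finger_force": force on a finger pad.
Only numpy, scipy, OpenCV 4.12 (cv2) and the standard library are available. Lean on these libraries where they do the work, as an engineer would, in place of code of your own. Each camera call takes 0.05 s, during which the arm holds its last target. There are 200 camera calls.

## Working session

There is one attempt and no reset: what is moved stays moved. The work goes in short steps, Python scripts to look and compute and a tool call to move; the robot and the scene stay as the last step left them, time stands still between calls to the robot, and variables do not carry over. Pictures are saved under pics/ and viewed, at most 10 in all, crops included, and the job is handed in when it is done.

Besides the shell and the picture viewer there is one more tool, called after ">>>" as name(argument=value, ...) on one line, values as JSON. servo_tool: Moves the arm, as the interface text tells. Its arguments: {"type":"object","properties":{"targets":{"type":"array"},"claw":{"type":"number"}},"required":["targets"]}

```bash
mkdir -p pics
python3 - <<'E'
from bench import *
import cv2
for n in("scene","top"):
    cv2.imwrite(f"pics/{n}0.png",snapshot(n)); m=camera_model(n); print(n,m["camera_matrix"],m["camera_from_world"],[k for k in m])
o=get_obs(); print(o)
E
```

```text
scene [[465.54626284   0.         324.37290369]
 [  0.         465.54626284 238.62828271]
 [  0.           0.           1.        ]] [[ 2.15747644e-01  9.76448770e-01  8.68130239e-04 -1.10705882e-01]
 [-8.33450674e-01  1.83688669e-01  5.21170267e-01  3.43386874e-01]
 [ 5.08736601e-01 -1.13164801e-01  8.53452283e-01 -1.23687461e+00]
 [ 0.00000000e+00  0.00000000e+00  0.00000000e+00  1.00000000e+00]] ['camera_matrix', 'camera_from_world']
top [[500.67656839   0.         327.35441247]
 [  0.         500.67656839 241.62497986]
 [  0.           0.           1.        ]] [[-0.00944288 -0.99993032  0.00708363 -0.00429314]
 [ 0.98872789 -0.00827805  0.1494946  -0.52309376]
 [-0.14942554  0.00841544  0.98873717 -1.18408595]
 [ 0.          0.          0.          1.        ]] ['camera_matrix', 'camera_from_world']
{'time': 0.1, 'joint_positions': array([ 1.09987740e+00,  8.78948510e-02,  1.37209374e+00, -6.95257924e-06,
        1.68361172e+00, -1.03119309e-01]), 'qvel': array([ 0.00106467, -0.00157879, -0.0039036 , -0.00119086,  0.0003998 ,
        0.00114752]), 'joint_torque': array([ 2.14019150e-03, -3.41250300e+01, -3.03303766e+01,  7.20460271e-02,
        3.04064678e-02, -1.18274615e-04]), 'tool_pos': array([0.19756207, 0.51278974, 0.21841845]), 'ee_rot': array([-3.13959495e+00, -1.99787622e-04,  2.77379206e+00]), 'wrist_force': array([ 0.15150089, -0.57213743,  0.15127921]), 'wrist_torque': array([-0.00439419, -0.00400373,  0.01566963]), 'finger_force': 0.0, 'width': 0.09396435612378905}
```

View pics/scene0.png

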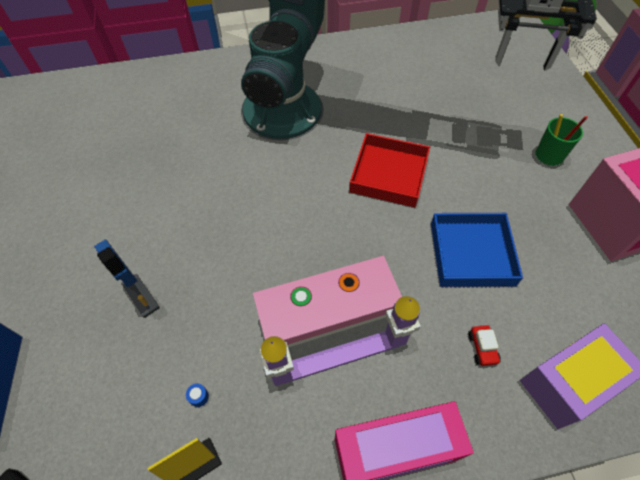

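View pics/top0.png

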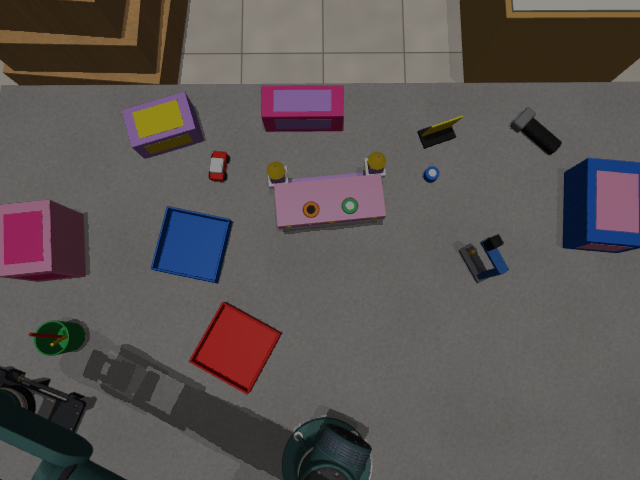

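The pictures show the stand with the orange puck at top (311,209), the green puck at (350,205), and the lilac legs on the far side. The C-shaped tool is at top (485,258).

There are two trays: red at top (235,347) and blue at (192,245). The blue one fits the description. The spare puck is at (431,173), the car at (218,166), and a dark hammer-like look-alike at (536,130) is not the C tool. I'll confirm this in one crop.

```bash
cat > h.py <<'E'
from bench import *
import cv2, numpy as np
def ray(n,uv):
    m=camera_model(n);K=np.array(m["camera_matrix"]);T=np.array(m["camera_from_world"])
    d=np.linalg.inv(K)@[uv[0],uv[1],1]; d=np.array([d[0],-d[1],-d[2]])
    R=T[:3,:3]; return -R.T@T[:3,3], R.T@d
def plane(n,uv,z):
    c,d=ray(n,uv); return c+d*(z-c[2])/d[2]
def proj(n,p):
    m=camera_model(n);q=np.array(m["camera_from_world"])@np.r_[p,1]
    q=np.array(m["camera_matrix"])@[q[0],-q[1],-q[2]]; return q[:2]/q[2]
def tri(uv1,uv2,n1="scene",n2="top"):
    c1,d1=ray(n1,uv1);c2,d2=ray(n2,uv2)
    s=np.linalg.lstsq(np.c_[d1,-d2],c2-c1,rcond=None)[0]
    a,b=c1+s[0]*d1,c2+s[1]*d2; return (a+b)/2,np.linalg.norm(a-b)
def mask(img,h0,h1,s0=80,v0=40,box=None,s1=255,v1=255):
    m=cv2.inRange(cv2.cvtColor(img,cv2.COLOR_BGR2HSV),(h0,s0,v0),(h1,s1,v1))
    if box: k=np.zeros_like(m); x0,y0,x1,y1=box; k[y0:y1,x0:x1]=255; m&=k
    return m
def blob(m):
    c=max(cv2.findContours(m,cv2.RETR_EXTERNAL,cv2.CHAIN_APPROX_NONE)[0],key=cv2.contourArea)
    M=cv2.moments(c); return np.array([M["m10"],M["m01"]])/M["m00"],c
E
python3 - <<'E'
from h import *
t=cv2.imread("pics/top0.png");s=cv2.imread("pics/scene0.png")
f=lambda i,x,y,w,h,k:cv2.resize(i[y:y+h,x:x+w],None,fx=k,fy=k,interpolation=cv2.INTER_CUBIC)
A=np.hstack([f(t,450,225,66,66,6),f(s,85,230,66,66,6)[:, :]]);A=np.hstack([f(t,450,225,65,65,6),f(s,88,235,65,65,6)])
B=f(t,265,150,130,33*1+0+62-29,6)
B=f(t,265,150,130,86,6)[:, :780]; B=cv2.resize(B,(780,516))
cv2.imwrite("pics/tool.png",A); 
# pucks
for n,i,bo,bg in(("top",t,(295,195,325,225),(335,190,365,220)),("scene",s,(330,265,365,298),(285,282,318,310))):
    for nm,b,h in(("orange",bo,(5,16)),("green",bg,(45,85))):
        c,k=blob(mask(i,*h,s0=120,box=b)); e=cv2.minEnclosingCircle(k); print(n,nm,c,e,plane(n,c,.12))
# tray
for n,i,b in(("top",t,(145,200,240,290)),("scene",s,(425,205,525,290))):
    c,k=blob(mask(i,105,125,s0=120,box=b)); r=cv2.minAreaRect(k); p=cv2.boxPoints(r); print(n,"tray",r,[plane(n,q,.04)[:2].round(4) for q in p])
# deck pink
c,k=blob(mask(t,140,178,s0=40,v0=120,box=(265,165,395,225)));r=cv2.minAreaRect(k);print("deck",r,[plane("top",q,.12)[:2].round(4) for q in cv2.boxPoints(r)])
c,k=blob(mask(t,100,125,s0=120,box=(420,160,442,186)));print("spare",plane("top",c,.03))
E
```

```text
top orange [310.4244186  209.19670543] ((310.43218994140625, 209.25424194335938), 7.766657829284668) [0.58668482 0.03000175 0.12      ]
top green [349.28213508 205.55446623] ((349.3360595703125, 205.52459716796875), 7.48306941986084) [ 0.59455719 -0.05963661  0.12      ]
scene orange [348.54041416 282.03740815] ((348.5, 282.0), 9.708344459533691) [0.58710832 0.02814978 0.12      ]
scene green [300.68304843 296.11538462] ((300.72222900390625, 296.5), 9.398346900939941) [ 0.59568418 -0.06131415  0.12      ]
top tray ((191.30734252929688, 244.06585693359375), (70.05257415771484, 65.93182373046875), 12.094757080078125) [array([0.4597, 0.4198]), array([0.6188, 0.3928]), array([0.5806, 0.2235]), array([0.4228, 0.2538])]
scene tray ((476.46087646484375, 248.97532653808594), (74.05258178710938, 89.66283416748047), 88.53119659423828) [array([0.4268, 0.2564]), array([0.4632, 0.4498]), array([0.6302, 0.3766]), array([0.5966, 0.201 ])]
deck ((328.9900817871094, 197.90098571777344), (45.373695373535156, 108.65805053710938), 84.2894058227539) [array([0.6549, 0.1173]), array([ 0.679 , -0.1345]), array([ 0.5715, -0.1422]), array([0.5483, 0.1063])]
spare [ 0.694613   -0.27148937  0.03      ]
```

View pics/tool.png

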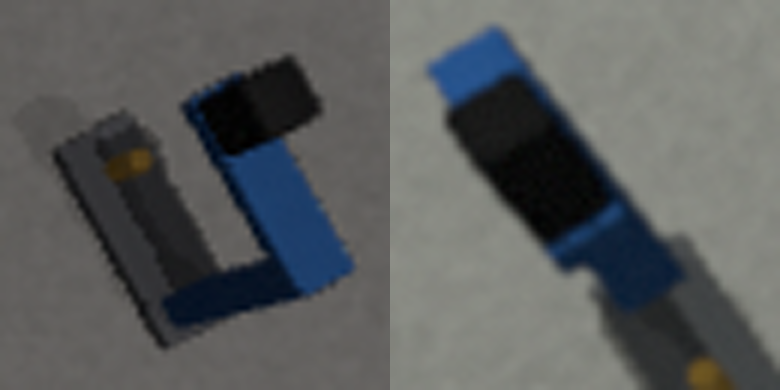

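The crop confirms the C tool: black handle, blue arm, brass pin and dark foot, opening up-left in the top view. Next I measure its pose.

Run:
```python
from h import *
t=cv2.imread("pics/top0.png");s=cv2.imread("pics/scene0.png")
B={"top":(450,225,516,291),"scene":(88,235,165,325)}
C={}
for n,i in(("top",t),("scene",s)):
    lo=mask(i,0,180,s0=0,v0=26,s1=90,v1=70,box=(480,230,508,255) if n=="top" else (94,240,115,264))
    c,k=blob(lo);r=cv2.minAreaRect(k);C[n]=c;print(n,"handletop",c,r,plane(n,c,.214))
    br=mask(i,8,28,s0=110,v0=60,box=B[n]);c,k=blob(br);print(n,"brass",c,cv2.boundingRect(k));C[n+"b"]=c
    bl=mask(i,100,125,s0=120,v0=110,box=B[n]);c,k=blob(bl);r=cv2.minAreaRect(k);p=[plane(n,q,.164)[:2] for q in cv2.boxPoints(r)]
    print(n,"arm",r,np.round(p,4).tolist(),[np.degrees(np.arctan2(*(p[j+1]-p[j])[::-1])).round(1) for j in range(3)])
print(tri(C["scene"],C["top"]),tri(C["sceneb"],C["topb"]))
f=lambda X,Y:(450+(X+.5)/6-.5,225+(Y+.5)/6-.5)
a,b=plane("top",f(60,150),0),plane("top",f(165,345),0);print("foot edge",a,b,np.degrees(np.arctan2(*(a-b)[1::-1])))
```

```text
top handletop [500.58974359 238.33333333] ((497.50006103515625, 239.0000457763672), (13.435027122497559, 7.77817440032959), 45.0) [ 0.5005794  -0.37097706  0.214     ]
top brass [472.74358974 251.33333333] (471, 250, 4, 4)
top arm ((492.0, 258.0), (0.0, 0.0), 0.0) [[0.465, -0.3675], [0.465, -0.3675], [0.465, -0.3675], [0.465, -0.3675]] [np.float64(0.0), np.float64(0.0), np.float64(0.0)]
scene handletop [104.72       255.33333333] ((104.9381332397461, 254.3688201904297), (10.90576171875, 14.494107246398926), 50.710594177246094) [ 0.49831694 -0.36392589  0.214     ]
scene brass [142.16838488 299.95189003] (138, 295, 10, 11)
scene arm ((101.66981506347656, 245.40567016601562), (7.187514305114746, 13.4037446975708), 60.945396423339844) [[0.4404, -0.4032], [0.4309, -0.3832], [0.4457, -0.3768], [0.455, -0.3967]] [np.float64(115.3), np.float64(23.3), np.float64(-65.0)]
(array([ 0.49975001, -0.3663113 ,  0.21704851]), np.float64(0.006726353587310052)) (array([ 0.49687286, -0.36445309,  0.03271743]), np.float64(0.0023568596085338216))
foot edge [ 0.50589202 -0.34253725  0.        ] [ 0.42364605 -0.38231819  0.        ] 25.812242161209877h.py:22: RuntimeWarning: invalid value encountered in divide
  M=cv2.moments(c); return np.array([M["m10"],M["m01"]])/M["m00"],c
```

```bash
cat >> h.py <<'E'
def goto(x,y,z,a,n=8,show=True):
    """shift (cm) and turn (deg) in tool axes to world TCP x,y,z with finger axis at a deg"""
    from scipy.spatial.transform import Rotation as Ro
    o=get_obs();R=Ro.from_euler("xyz",o["ee_rot"]).as_matrix()
    d=R.T@(np.array([x,y,z])-o["tool_pos"])*100
    cur=np.degrees(np.arctan2(R[1,1],R[0,1])); t=-((a-cur+90)%180-90)
    print("t",o["time"].round(2) if hasattr(o["time"],"round") else o["time"],"pos",o["tool_pos"].round(4),"a",round(cur,2),"j6",o["joint_positions"][5].round(2),"F",np.round(o["wrist_force"],2),"w",round(o["width"],4),"ff",round(o["finger_force"],1)); print("shift",d.round(2),"turn",round(t,1))
E
python3 - <<'E'
from h import *
f=lambda X,Y:(450+(X+.5)/6-.5,225+(Y+.5)/6-.5)
g=lambda X,Y:(88+(X-390+.5)/6-.5,235+(Y+.5)/6-.5)
print(tri(g(500,118),f(281,95)),plane("top",f(281,95),.214),plane("scene",g(500,118),.214))
print("pin top",tri(g(705,362),f(140,158)))
for p in [(60,150),(125,110),(165,345)]: print("foot",plane("top",f(*p),0),plane("top",f(*p),.012))
print("arm edge dir",[np.degrees(np.arctan2(*(plane("top",f(*p),.164)-plane("top",f(*q),.164))[1::-1])) for p,q in(((240,155),(302,296)),((280,145),(355,268)))])
for q in [(.498,-.365,0),(.498,-.365,.214)]: print(proj("top",q),proj("scene",q))
goto(.498,-.364,.29,-64)
E
```

```text
(array([ 0.49631824, -0.36219386,  0.21348682]), np.float64(0.0001483408671083172)) [ 0.49623267 -0.36193527  0.214     ] [ 0.49664866 -0.36206679  0.214     ]
pin top (array([ 0.49549542, -0.36060941,  0.05194085]), np.float64(0.00048623976114581734))
foot [ 0.50589202 -0.34253725  0.        ] [ 0.50430031 -0.33923332  0.012     ]
foot [ 0.52265131 -0.37079954  0.        ] [ 0.52089858 -0.36722406  0.012     ]
foot [ 0.42364605 -0.38231819  0.        ] [ 0.42284455 -0.37863204  0.012     ]
arm edge dir [np.float64(20.692088177611904), np.float64(28.50765487704844)]
[468.63081034 252.61256304] [146.66277489 307.16822669]
[497.82332908 239.57166346] [104.04674982 255.29148667]
t 0.1 pos [0.1976 0.5128 0.2184] a 68.93 j6 -0.1 F [ 0.15 -0.57  0.15] w 0.094 ff 0.0
shift [-59.56 -71.03  -7.03] turn -47.1
```

>>> servo_tool(targets=[[-3.7,-4.4,-0.9,0],[-7.4,-8.8,-1.8,0],[-11.1,-13.2,-2.7,0],[-14.8,-17.6,-3.6,0],[-18.5,-22,-4.5,0],[-22.2,-26.4,-5.4,0],[-25.9,-30.8,-6.3,0],[-29.6,-35.2,-7,0]])

```text
time: 1.1
tool_pos: [0.3474, 0.0766, 0.2896]
ee_rot: [3.141, 0.001, 2.774]
wrist_force: [1.3, -0.8, 0.8]
width: 0.0941
finger_force: 0.0
```

>>> servo_tool(targets=[[-3.7,-4.4,0,10],[-7.4,-8.8,0,20],[-11.1,-13.2,0,30],[-14.8,-17.6,0,40],[-18.5,-22,0,50],[-22.2,-26.4,0,60],[-25.9,-30.8,0,70],[-29.6,-35.2,0,80]], claw=100)

```text
time: 2.1
tool_pos: [0.4973, -0.3583, 0.2887]
ee_rot: [-3.141, -0.001, 1.372]
wrist_force: [0.7, -0.3, 0.2]
width: 0.0573
finger_force: 0.0
```

```bash
python3 -c "
from h import *
goto(.4963,-.3617,.195,-63)"
```

```text
t 2.1 pos [ 0.4973 -0.3583  0.2887] a -11.42 j6 -0.52 F [ 0.68 -0.25  0.22] w 0.0573 ff 0.0
shift [-0.36 -0.02  9.37] turn 51.6
```

>>> servo_tool(targets=[[-0.2,0,0,10.4],[-0.35,0,0,20.8],[-0.35,0,0,31.2],[-0.35,0,0.5,41.6],[-0.35,0,1,51.6],[-0.35,0,4.5,51.6],[-0.35,0,8,51.6],[-0.35,0,9.4,51.6]])

```text
time: 3.1
tool_pos: [0.4953, -0.359, 0.192]
ee_rot: [-3.136, 0.002, 0.477]
wrist_force: [-0.1, 0.1, 0.3]
width: 0.0566
finger_force: 0.0
```

>>> servo_tool(targets=[[0,0,0,0],[0,0,0,0],[0,0,0,0],[0,0,0,0]], claw=255)

```text
time: 3.6
tool_pos: [0.4969, -0.3604, 0.1969]
ee_rot: [3.139, -0.001, 0.477]
wrist_force: [0.5, -0.6, 3.1]
width: 0.0237
finger_force: 30.0
```

>>> servo_tool(targets=[[0,0,-0.2,0],[0,0,-0.3,0],[0,0,-0.3,0]])

```text
time: 3.98
tool_pos: [0.4962, -0.3598, 0.1976]
ee_rot: [-3.14, 0.0, 0.477]
wrist_force: [0.4, 0.2, -3.7]
width: 0.0239
finger_force: 30.0
```

```bash
python3 -c "
from h import *
goto(.4963,-.3617,.195,-63)
cv2.imwrite('pics/g1.png',np.hstack([cv2.resize(snapshot('top')[200:300,420:540],None,fx=3.2,fy=3.2),cv2.resize(snapshot('scene')[220:320,60:180],None,fx=3.2,fy=3.2)]))"
```

```text
t 3.975 pos [ 0.4962 -0.3598  0.1976] a -62.67 j6 0.37 F [ 0.43  0.22 -3.65] w 0.0239 ff 30.0
shift [-0.08  0.18  0.26] turn 0.3
```

View pics/g1.png

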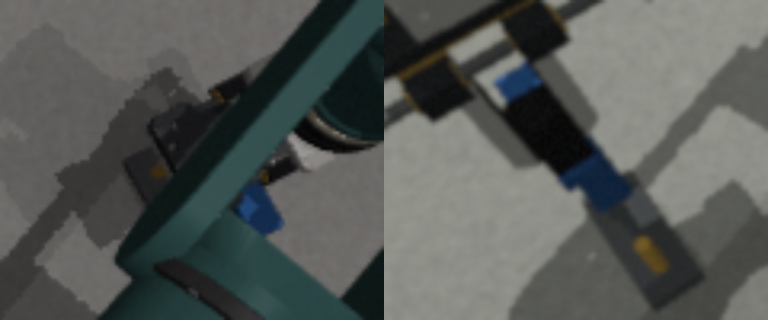

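>>> servo_tool(targets=[[0,0,0.15,0],[0,0,0.3,0],[0,0,0.35,0],[0,0,0.35,0]])

```text
time: 4.58
tool_pos: [0.4965, -0.36, 0.1969]
ee_rot: [3.14, -0.001, 0.477]
wrist_force: [-2.3, 2.0, 5.0]
width: 0.0236
finger_force: 30.0
```

```bash
python3 -c "
from h import *
goto(.4963,-.3617,.195,-63)"
```

```text
t 4.575 pos [ 0.4965 -0.36    0.1969] a -62.67 j6 0.37 F [-2.27  1.98  4.99] w 0.0236 ff 30.0
shift [-0.1   0.14  0.19] turn 0.3
```

>>> servo_tool(targets=[[0,0,0,0],[0,0,0,0],[0,0,0,0]], claw=100)

```text
time: 4.95
tool_pos: [0.4963, -0.36, 0.1945]
ee_rot: [-3.141, 0.0, 0.477]
wrist_force: [0.5, -0.2, 0.4]
width: 0.0504
finger_force: 0.0
```

>>> servo_tool(targets=[[0,0,0,-10],[0,0,0,-20],[0,0,0,-30],[0,0,0,-40],[0,0,0,-50],[0,0,0,-60],[0,0,0,-70],[0,0,0,-80]])

```text
time: 5.95
tool_pos: [0.4964, -0.36, 0.1946]
ee_rot: [-3.141, -0.0, 1.879]
wrist_force: [0.8, 0.9, 0.0]
width: 0.057
finger_force: 0.0
```

>>> servo_tool(targets=[[0,0,0,-10],[0,0,0,-10],[0,0,0,-10]])

```text
time: 6.32
tool_pos: [0.4964, -0.36, 0.1948]
ee_rot: [-3.142, -0.0, 2.045]
wrist_force: [-1.1, 0.5, -1.1]
width: 0.0571
finger_force: 0.0
```

```bash
python3 -c "
from h import *
goto(.4963,-.3617,.195,27.3)"
```

```text
t 6.325 pos [ 0.4964 -0.36    0.1948] a 27.19 j6 -1.19 F [-1.12  0.48 -1.09] w 0.0571 ff 0.0
shift [-0.15 -0.08 -0.02] turn -0.1
```

>>> servo_tool(targets=[[0,0,0,0],[0,0,0,0],[0,0,0,0],[0,0,0,0]], claw=255)

```text
time: 6.82
tool_pos: [0.4963, -0.36, 0.195]
ee_rot: [3.142, -0.0, 2.047]
wrist_force: [0.5, 0.3, -2.1]
width: 0.024
finger_force: 30.0
```

>>> servo_tool(targets=[[0,0,-0.3,0],[0,0,-0.7,0],[0,0,-1.0,0],[0,0,-1.0,0]])

```text
time: 7.32
tool_pos: [0.4965, -0.3601, 0.2053]
ee_rot: [3.141, 0.0, 2.048]
wrist_force: [0.3, -0.1, -4.1]
width: 0.0238
finger_force: 30.0
```

```bash
python3 -c "
from h import *
goto(.4574,.0173,.2048,5.2)"
```

```text
t 7.325 pos [ 0.4965 -0.3601  0.2053] a 27.33 j6 -1.2 F [ 0.32 -0.12 -4.12] w 0.0238 ff 30.0
shift [3.532e+01 1.385e+01 3.000e-02] turn 22.1
```

>>> servo_tool(targets=[[1.8,0.7,0,0],[4.6,1.8,0,0],[7.8,3.05,0,0],[11,4.3,0,0],[14.2,5.55,0,0],[17.4,6.8,0,0],[20.5,8.05,0,0],[23.7,9.3,0,0]])

```text
time: 8.32
tool_pos: [0.4693, -0.1045, 0.205]
ee_rot: [3.141, -0.0, 2.048]
wrist_force: [0.3, 0.6, -4.1]
width: 0.0238
finger_force: 30.0
```

>>> servo_tool(targets=[[3.0,1.2,0,5],[6,2.35,0,10],[8.4,3.3,0,15],[10.1,3.97,0,20],[11.2,4.4,0,22.1],[11.6,4.55,0,22.1],[11.6,4.55,0,22.1],[11.6,4.55,0,22.1]])

```text
time: 9.32
tool_pos: [0.4573, 0.0169, 0.205]
ee_rot: [3.141, 0.0, 1.662]
wrist_force: [-0.1, -1.0, -3.4]
width: 0.0238
finger_force: 30.0
```

```bash
python3 -c "
from h import *
goto(.4574,.0173,.2048,5.2)
f=lambda i,x,y:cv2.resize(i[y:y+110,x:x+80],None,fx=5,fy=5,interpolation=cv2.INTER_CUBIC)
t=snapshot('top');s=snapshot('scene');cv2.imwrite('pics/t2.png',t);cv2.imwrite('pics/s2.png',s)
print(proj('top',(.4574,.0173,.05)),proj('scene',(.4574,.0173,.05)))
cv2.imwrite('pics/c2.png',np.hstack([f(t,270,180),f(s,300,195)]))"
```

```text
t 9.325 pos [0.4573 0.0169 0.205 ] a 5.22 j6 -0.18 F [-0.05 -0.98 -3.39] w 0.0238 ff 30.0
shift [0.04 0.02 0.02] turn 0.0
[316.71655336 268.06385905] [326.74689762 242.78242501]
```

View pics/c2.png

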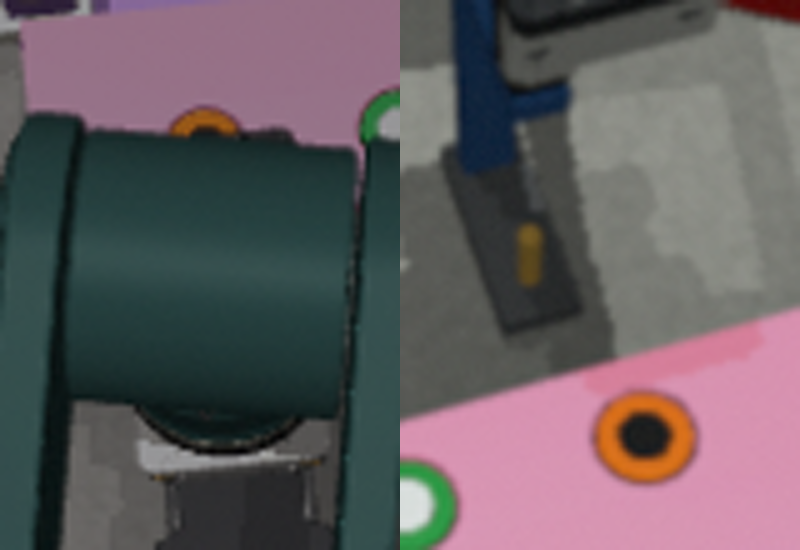

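Scene view: the brass pin is clear at about (326, 241–252) with the foot's front edge towards the deck. The orange puck is at about (349,282). I'll use the pin, whose position is known from the TCP, to calibrate the scene camera's bias.

Run:
```python
from h import *
i=cv2.imread("pics/s2.png")
k=cv2.resize(i[230:262,315:337],None,fx=8,fy=8,interpolation=cv2.INTER_CUBIC)
c,ct=blob(mask(k,8,30,s0=110,v0=45)); r=cv2.boundingRect(ct); P=lambda X,Y:np.array([315+(X+.5)/8-.5,230+(Y+.5)/8-.5])
print("brass",P(*c),P(r[0],r[1]),P(r[0]+r[2],r[1]+r[3]))
p=get_obs()["tool_pos"]
for z in(.022,.03,.04,.05,.06,.07): print(z,proj("scene",(p[0],p[1],z)).round(2))
# lateral: at brass centroid height
m=np.array([proj("scene",(p[0],p[1],z)) for z in(.022,.062)])
print("1mm y ->",proj("scene",(p[0],p[1]+.001,.04))-proj("scene",(p[0],p[1],.04)),"1mm x->",proj("scene",(p[0]+.001,p[1],.04))-proj("scene",(p[0],p[1],.04)))
k=i[262:300,330:368];
c,ct=blob(mask(i,5,16,s0=120,box=(330,262,368,300)));e=cv2.fitEllipse(ct);print(c,e,plane("scene",c,.12),plane("scene",e[0],.12))
g,ct=blob(mask(i,45,85,s0=120,box=(285,280,318,312)));e=cv2.fitEllipse(ct);print(g,e,plane("scene",g,.12),plane("scene",e[0],.12))
# foot front corners z=.010 bottom
for q in[(505,335),(582,310)]:print(plane("scene",(300+(q[0]-400+.5)/5-.5,195+(q[1]+.5)/5-.5),.0100))
```

```text
brass [325.53899071 245.34952792] [323.1875 239.3125] [328.1875 251.8125]
0.022 [326.45 249.59]
0.03 [326.47 247.69]
0.04 [326.49 245.27]
0.05 [326.51 242.81]
0.06 [326.53 240.31]
0.07 [326.56 237.76]
1mm y -> [ 0.46739453 -0.08874539] 1mm x-> [0.10449977 0.40288997]
[348.54224884 282.07052562] ((348.54156494140625, 282.07275390625), (16.74623680114746, 19.17531967163086), 96.20886993408203) [0.58717325 0.02813699 0.12      ] [0.5871773  0.02813471 0.12      ]
[300.71631206 296.09787234] ((300.7153625488281, 296.0857238769531), (16.461698532104492, 18.29107666015625), 82.29277038574219) [ 0.59566367 -0.06125021  0.12      ] [ 0.59564029 -0.0612474   0.12      ]
[ 4.76599787e-01 -1.20598809e-04  1.00000000e-02]
[0.47181922 0.03449642 0.01      ]
```

>>> servo_tool(targets=[[0.12,1.5,0,0],[0.12,4,0,0],[0.12,6.5,0,0],[0.12,9,0,0],[0.12,11,0,0],[0.12,12.4,0,0],[0.12,13,0,0],[0.12,13,0,0]])

```text
time: 10.42
tool_pos: [0.5868, 0.0302, 0.2047]
ee_rot: [-3.141, -0.0, 1.662]
wrist_force: [-0.3, 0.9, -3.5]
width: 0.0238
finger_force: 30.0
```

>>> servo_tool(targets=[[0,0,-0.4,0],[0,0,-0.8,0],[0,0,-1.1,0],[0,0,-1.2,0],[0,0,-1.2,0]])

```text
time: 11.05
tool_pos: [0.5867, 0.0302, 0.2172]
ee_rot: [3.141, -0.0, 1.662]
wrist_force: [-0.7, -0.3, -3.3]
width: 0.0236
finger_force: 30.0
```

```bash
python3 -c "
from h import *
goto(.587,.0299,.217,5.2)"
```

```text
t 11.05 pos [0.5867 0.0302 0.2172] a 5.23 j6 -0.14 F [-0.69 -0.26 -3.31] w 0.0236 ff 30.0
shift [-0.04  0.03  0.02] turn 0.0
```

>>> servo_tool(targets=[[0,0,-0.2,0],[0,0,-0.3,0],[0,0,-0.3,0]])

```text
time: 11.42
tool_pos: [0.5868, 0.0302, 0.2201]
ee_rot: [3.141, -0.0, 1.662]
wrist_force: [0.3, -0.2, -4.4]
width: 0.0237
finger_force: 30.0
```

>>> servo_tool(targets=[[0,0,-0.2,0],[0,0,-0.2,0]])

```text
time: 11.68
tool_pos: [0.5868, 0.0303, 0.2222]
ee_rot: [3.141, -0.0, 1.662]
wrist_force: [0.9, 0.2, -3.2]
width: 0.0241
finger_force: 30.0
```

>>> servo_tool(targets=[[0,0,-0.2,0],[0,0,-0.2,0]])

```text
time: 11.92
tool_pos: [0.5868, 0.0303, 0.2243]
ee_rot: [3.141, -0.0, 1.662]
wrist_force: [-0.2, -0.6, -3.1]
width: 0.0239
finger_force: 30.0
```

>>> servo_tool(targets=[[0,0,-0.2,0],[0,0,-0.2,0]])

```text
time: 12.18
tool_pos: [0.5868, 0.0302, 0.2262]
ee_rot: [3.141, -0.0, 1.662]
wrist_force: [-0.7, -0.4, -3.6]
width: 0.0238
finger_force: 30.0
```

>>> servo_tool(targets=[[0,0,-0.2,0],[0,0,-0.2,0]])

```text
time: 12.42
tool_pos: [0.5868, 0.0302, 0.2283]
ee_rot: [3.141, -0.0, 1.662]
wrist_force: [0.7, -0.4, -4.3]
width: 0.0239
finger_force: 30.0
```

Foot is at 33 mm with no contact, so either the pin is short or it is already in the hole.

>>> servo_tool(targets=[[0,0,-0.2,0],[0,0,-0.2,0]])

```text
time: 12.68
tool_pos: [0.5868, 0.0302, 0.2303]
ee_rot: [3.141, -0.0, 1.662]
wrist_force: [-0.6, 0.2, -3.7]
width: 0.0239
finger_force: 30.0
```

>>> servo_tool(targets=[[0,0,-0.2,0],[0,0,-0.2,0]])

```text
time: 12.92
tool_pos: [0.5868, 0.0302, 0.2322]
ee_rot: [3.141, -0.0, 1.662]
wrist_force: [-0.4, 0.1, -3.0]
width: 0.0236
finger_force: 30.0
```

Past 32 mm without touching the underside, so the pin is in the hole. Now I feel for the puck.

>>> servo_tool(targets=[[0,0,-0.2,0],[0,0,-0.2,0]])

```text
time: 13.18
tool_pos: [0.5868, 0.0302, 0.2343]
ee_rot: [3.141, 0.0, 1.662]
wrist_force: [-0.1, -0.3, -3.5]
width: 0.0238
finger_force: 30.0
```

>>> servo_tool(targets=[[0,0,-0.2,0],[0,0,-0.2,0]])

```text
time: 13.42
tool_pos: [0.5868, 0.0302, 0.2362]
ee_rot: [3.141, 0.0, 1.662]
wrist_force: [-0.3, 0.5, -3.3]
width: 0.0238
finger_force: 30.0
```

>>> servo_tool(targets=[[0,0,-0.2,0],[0,0,-0.2,0]])

```text
time: 13.68
tool_pos: [0.5868, 0.0303, 0.2383]
ee_rot: [3.141, -0.0, 1.662]
wrist_force: [0.0, -0.2, -3.5]
width: 0.0241
finger_force: 30.0
```

>>> servo_tool(targets=[[0,0,-0.15,0],[0,0,-0.15,0]])

```text
time: 13.92
tool_pos: [0.5866, 0.0302, 0.239]
ee_rot: [-3.141, -0.0, 1.662]
wrist_force: [-0.1, 0.0, -5.0]
width: 0.0235
finger_force: 30.0
```

>>> servo_tool(targets=[[0,0,-0.15,0],[0,0,-0.15,0]])

```text
time: 14.18
tool_pos: [0.5863, 0.0302, 0.2394]
ee_rot: [-3.139, -0.0, 1.662]
wrist_force: [1.1, 0.2, -10.4]
width: 0.0237
finger_force: 30.0
```

>>> servo_tool(targets=[[0,0,-0.15,0],[0,0,-0.15,0]])

```text
time: 14.42
tool_pos: [0.5865, 0.0303, 0.2422]
ee_rot: [-3.141, -0.0, 1.662]
wrist_force: [0.3, 0.3, -10.3]
width: 0.0237
finger_force: 30.0
```

>>> servo_tool(targets=[[0,0,-0.15,0],[0,0,-0.3,0],[0,0,-0.4,0],[0,0,-0.4,0]])

```text
time: 14.92
tool_pos: [0.5867, 0.0303, 0.2468]
ee_rot: [3.141, -0.0, 1.662]
wrist_force: [0.0, 0.2, -10.3]
width: 0.024
finger_force: 30.0
```

Run:
```python
from h import *
goto(.587,.03,.25,5.2)
s=snapshot("scene");cv2.imwrite("pics/s3.png",s)
for f in("s2","s3"):
    i=cv2.imread(f"pics/{f}.png");c,ct=blob(mask(i,0,180,s0=0,v0=0,v1=70,box=(336,268,362,294)));print(f,"dot",c)
for z in(.12,.124,.128,.132):print(z,proj("scene",(.5872,.0281,z)))
```

```text
t 14.925 pos [0.5867 0.0303 0.2468] a 5.23 j6 -0.14 F [  0.04   0.21 -10.32] w 0.024 ff 30.0
shift [-0.03  0.03 -0.32] turn 0.0
s2 dot [348.5        281.67013889]
s3 dot [348.68489583 279.84635417]
0.12 [348.5259224  282.08759082]
0.124 [348.62654573 281.10356052]
0.128 [348.72799471 280.1114558 ]
0.132 [348.83027955 279.11117687]
```

>>> servo_tool(targets=[[0,0,-0.15,0],[0,0,-0.3,0],[0,0,-0.45,0],[0,0,-0.45,0]])

```text
time: 15.48
tool_pos: [0.5868, 0.0302, 0.2513]
ee_rot: [3.141, -0.0, 1.662]
wrist_force: [0.6, -0.2, -9.6]
width: 0.024
finger_force: 30.0
```

Run:
```python
from h import *
goto(.587,.03,.25,5.2)
s=snapshot("scene");cv2.imwrite("pics/s4.png",s)
c,ct=blob(mask(s,0,180,s0=0,v0=0,v1=70,box=(336,264,362,294)));print("dot",c,"proud mm",(281.67-c[1])/.248)
cv2.imwrite("pics/c4.png",cv2.resize(s[225:345,245:405],None,fx=5,fy=5,interpolation=cv2.INTER_CUBIC))
```

```text
t 15.475 pos [0.5868 0.0302 0.2513] a 5.23 j6 -0.14 F [ 0.55 -0.21 -9.6 ] w 0.024 ff 30.0
shift [-0.03  0.02  0.13] turn 0.0
dot [348.93478261 278.63768116] proud mm 12.227092099111715
```

View pics/c4.png

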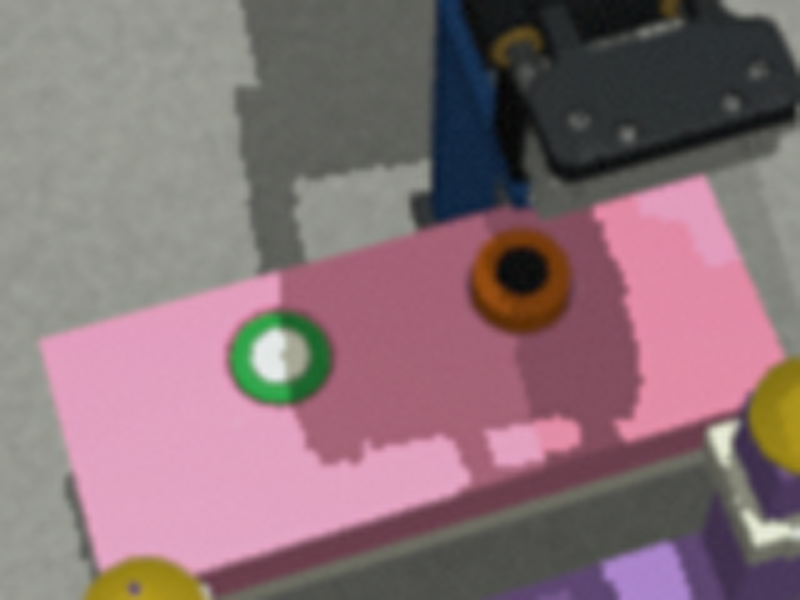

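The puck stands about 12 mm proud and the green one is still flush. Now I lower and withdraw the tool.

>>> servo_tool(targets=[[0,0,0.5,0],[0,0,1.3,0],[0,0,2.2,0],[0,0,3.1,0],[0,0,4.0,0],[0,0,4.5,0],[0,0,4.6,0],[0,0,4.6,0]])

```text
time: 16.52
tool_pos: [0.5869, 0.0302, 0.2052]
ee_rot: [3.141, -0.0, 1.662]
wrist_force: [0.2, 0.8, -3.2]
width: 0.0238
finger_force: 30.0
```

>>> servo_tool(targets=[[0,-1.5,0,0],[0,-4,0,0],[0,-7,0,0],[0,-10,0,0],[0,-13,0,0],[0,-16,0,0],[0,-17.6,0,0],[0,-18,0,0]])

```text
time: 17.52
tool_pos: [0.4074, 0.0138, 0.2057]
ee_rot: [3.139, 0.0, 1.662]
wrist_force: [-0.1, 0.4, -3.5]
width: 0.024
finger_force: 30.0
```

>>> servo_tool(targets=[[0,0,0.4,0],[0,0,0.8,0],[0,0,0.9,0],[0,0,0.9,0]])

```text
time: 18.02
tool_pos: [0.4076, 0.0139, 0.1956]
ee_rot: [-3.141, -0.0, 1.662]
wrist_force: [0.2, 0.5, -3.4]
width: 0.0241
finger_force: 30.0
```

>>> servo_tool(targets=[[0,0,0.1,0],[0,0,0.1,0]])

```text
time: 18.27
tool_pos: [0.4075, 0.0138, 0.195]
ee_rot: [3.142, -0.0, 1.662]
wrist_force: [0.3, -0.2, -4.0]
width: 0.0239
finger_force: 30.0
```

>>> servo_tool(targets=[[0,0,0.05,0],[0,0,0.05,0]])

```text
time: 18.52
tool_pos: [0.4076, 0.0138, 0.1949]
ee_rot: [3.141, 0.0, 1.662]
wrist_force: [-0.0, 0.3, -1.9]
width: 0.0238
finger_force: 30.0
```

>>> servo_tool(targets=[[0,0,0,0],[0,0,0,0],[0,0,0,0],[0,0,-0.5,0],[0,0,-2,0],[0,0,-5,0],[0,0,-8,0],[0,0,-8,0]], claw=100)

```text
time: 19.52
tool_pos: [0.4089, 0.0137, 0.278]
ee_rot: [3.135, 0.001, 1.662]
wrist_force: [-0.7, -0.2, -0.2]
width: 0.0572
finger_force: 0.0
```

Run:
```python
from h import *
goto(.587,.0302,.1355,5.2)
s=snapshot("scene");cv2.imwrite("pics/s5.png",s);cv2.imwrite("pics/t5.png",snapshot("top"))
c,ct=blob(mask(s,0,180,s0=0,v0=0,v1=70,box=(336,264,362,294)));print("dot",c,"proud mm",(281.67-c[1])/.248)
cv2.imwrite("pics/c5.png",cv2.resize(s[180:340,220:420],None,fx=4,fy=3.75,interpolation=cv2.INTER_CUBIC))
```

```text
t 19.525 pos [0.4089 0.0137 0.278 ] a 5.23 j6 -0.2 F [-0.72 -0.22 -0.22] w 0.0572 ff 0.0
shift [ 0.04 17.79 14.37] turn 0.0
dot [348.96219931 278.52233677] proud mm 12.692190444518532
```

View pics/c5.png

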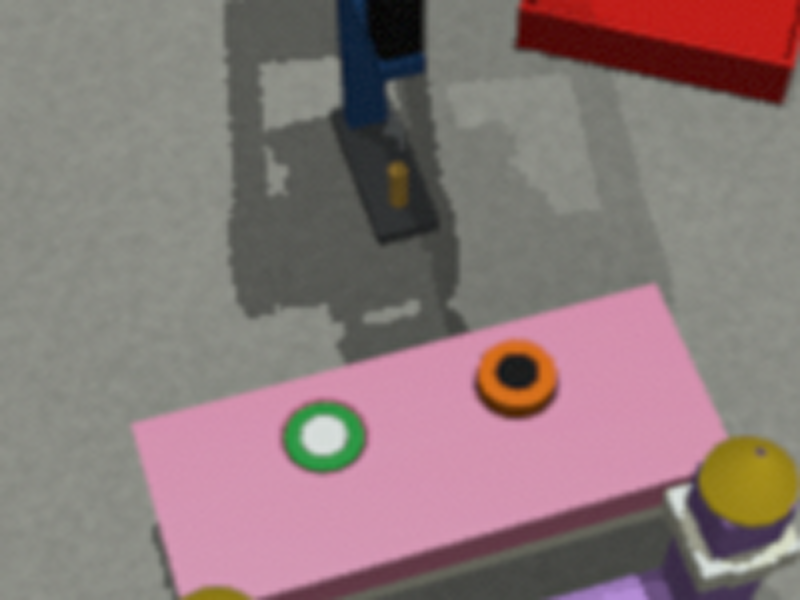

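The tool stands upright by itself and the puck is 12 mm proud. Now I go over the puck.

>>> servo_tool(targets=[[0,4,0,0],[0,9,0,0],[0,14,0,0],[0,17.5,0,0],[0,18,0,0],[0,18,4,0],[0,18,8,0],[0,18,11,0]])

```text
time: 20.62
tool_pos: [0.5844, 0.0302, 0.1618]
ee_rot: [-3.138, -0.001, 1.662]
wrist_force: [0.1, -0.3, 0.8]
width: 0.0567
finger_force: 0.0
```

>>> servo_tool(targets=[[0,0,1.5,0],[0,0,2.4,0],[0,0,2.7,0],[0,0,2.7,0]])

```text
time: 21.12
tool_pos: [0.5872, 0.0302, 0.1385]
ee_rot: [3.14, 0.0, 1.662]
wrist_force: [-0.5, -0.9, -0.3]
width: 0.0573
finger_force: 0.0
```

Run:
```python
from h import *
goto(.587,.0302,.1355,5.2)
```

```text
t 21.125 pos [0.5872 0.0302 0.1385] a 5.23 j6 -0.14 F [-0.51 -0.86 -0.26] w 0.0573 ff 0.0
shift [-0.   -0.03  0.3 ] turn 0.0
```

>>> servo_tool(targets=[[0,0,0.25,0],[0,0,0.25,0],[0,0,0.25,0],[0,0,0.25,0],[0,0,0.25,0]], claw=255)

```text
time: 21.75
tool_pos: [0.5868, 0.0302, 0.1352]
ee_rot: [3.141, -0.0, 1.662]
wrist_force: [0.4, -0.1, 1.4]
width: 0.035
finger_force: 30.0
```

>>> servo_tool(targets=[[0,0,-0.4,0],[0,0,-0.9,0],[0,0,-1.5,0],[0,0,-1.5,0]])

```text
time: 22.25
tool_pos: [0.5876, 0.0302, 0.1521]
ee_rot: [3.138, 0.0, 1.662]
wrist_force: [-0.5, 0.7, -0.9]
width: 0.0351
finger_force: 30.0
```

>>> servo_tool(targets=[[0,0,-1.5,0],[0,0,-4,0],[0,0,-7,0],[0,0,-9.5,0],[0,0,-10,0],[0,0,-10,0]])

```text
time: 23.0
tool_pos: [0.5868, 0.0302, 0.2507]
ee_rot: [3.14, 0.0, 1.662]
wrist_force: [-0.9, -0.0, -0.9]
width: 0.0353
finger_force: 30.0
```

Run:
```python
from h import *
goto(.52,.322,.15,5.2)
s=snapshot("scene");cv2.imwrite("pics/s6.png",cv2.resize(s[150:350,240:540],None,fx=2.6,fy=2.6))
```

```text
t 23.0 pos [0.5868 0.0302 0.2507] a 5.22 j6 -0.14 F [-0.91 -0.04 -0.93] w 0.0353 ff 30.0
shift [29.67 -4.01 10.06] turn 0.0
```

View pics/s6.png

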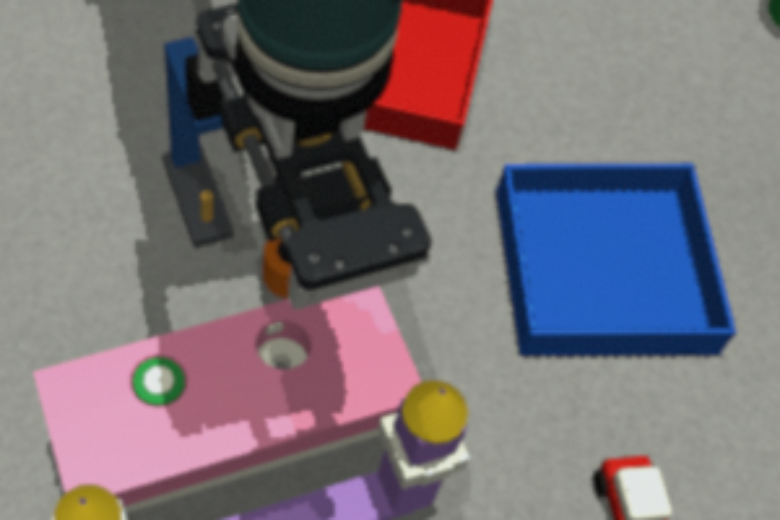

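The fingers hold the puck clear, the socket is empty and green is still seated. Next I go over to the blue tray.

>>> servo_tool(targets=[[2,-0.3,0,0],[6,-0.8,0,0],[11,-1.5,0,0],[16,-2.2,0,0],[21,-2.9,0,0],[25.5,-3.5,0,0],[28.7,-4,0,0],[29.7,-4,0,0]])

```text
time: 24.05
tool_pos: [0.518, 0.3248, 0.2488]
ee_rot: [-3.139, 0.0, 1.666]
wrist_force: [0.1, -1.2, -0.6]
width: 0.0351
finger_force: 30.0
```

>>> servo_tool(targets=[[0,0,1.5,0],[0,0,4.5,0],[0,0,8.5,0],[0,0,12.5,0],[0,0,15.5,0],[0,0,17.5,0],[0,0,18.5,0],[0,0,18.5,0]])

```text
time: 25.05
tool_pos: [0.5195, 0.3212, 0.0639]
ee_rot: [-3.14, 0.001, 1.661]
wrist_force: [1.1, -0.3, -0.4]
width: 0.0351
finger_force: 30.0
```

>>> servo_tool(targets=[[0,0,0.7,0],[0,0,1.4,0],[0,0,2.0,0],[0,0,2.2,0],[0,0,2.2,0]])

```text
time: 25.68
tool_pos: [0.5197, 0.3224, 0.0428]
ee_rot: [-3.141, 0.0, 1.662]
wrist_force: [-0.3, -0.0, -0.3]
width: 0.0353
finger_force: 30.0
```

Now I lower in small steps to touch the floor.

>>> servo_tool(targets=[[0,0,0.2,0],[0,0,0.2,0]])

```text
time: 25.92
tool_pos: [0.5198, 0.3224, 0.041]
ee_rot: [3.142, -0.0, 1.662]
wrist_force: [0.6, -0.2, 0.1]
width: 0.0352
finger_force: 30.0
```

>>> servo_tool(targets=[[0,0,0.15,0],[0,0,0.15,0]])

```text
time: 26.18
tool_pos: [0.5198, 0.3223, 0.0394]
ee_rot: [-3.141, 0.0, 1.662]
wrist_force: [0.3, 0.3, -0.6]
width: 0.0351
finger_force: 30.0
```

>>> servo_tool(targets=[[0,0,0.15,0],[0,0,0.15,0]])

```text
time: 26.42
tool_pos: [0.52, 0.3224, 0.0381]
ee_rot: [3.141, -0.0, 1.662]
wrist_force: [-0.2, -0.1, 0.0]
width: 0.0354
finger_force: 30.0
```

>>> servo_tool(targets=[[0,0,0.15,0],[0,0,0.15,0]])

```text
time: 26.68
tool_pos: [0.52, 0.3224, 0.038]
ee_rot: [3.141, -0.0, 1.662]
wrist_force: [-1.3, -2.1, 6.5]
width: 0.035
finger_force: 30.0
```

>>> servo_tool(targets=[[0,0,0.1,0],[0,0,0.1,0]])

```text
time: 26.92
tool_pos: [0.52, 0.3224, 0.038]
ee_rot: [3.141, -0.0, 1.662]
wrist_force: [-3.4, -2.7, 9.1]
width: 0.0351
finger_force: 30.0
```

Floor contact. I release and lift clear.

>>> servo_tool(targets=[[0,0,-0.2,0],[0,0,-0.2,0],[0,0,-0.2,0],[0,0,-0.2,0],[0,0,-2,0],[0,0,-6,0],[0,0,-11,0],[0,0,-16,0]], claw=100)

```text
time: 27.92
tool_pos: [0.5198, 0.3224, 0.1985]
ee_rot: [3.14, -0.001, 1.662]
wrist_force: [0.4, 1.0, -0.1]
width: 0.0574
finger_force: 0.0
```

>>> servo_tool(targets=[[0,-5,-3,0],[0,-10,-4,0],[0,-10,-4,0],[0,-10,-4,0]])

```text
time: 28.42
tool_pos: [0.4206, 0.3133, 0.2365]
ee_rot: [3.14, -0.001, 1.662]
wrist_force: [-0.6, -0.1, 1.1]
width: 0.0571
finger_force: 0.0
```

Run:
```python
from h import *
cv2.imwrite("pics/s7.png",snapshot("scene"))
```

```text
(no output)
```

View pics/s7.png

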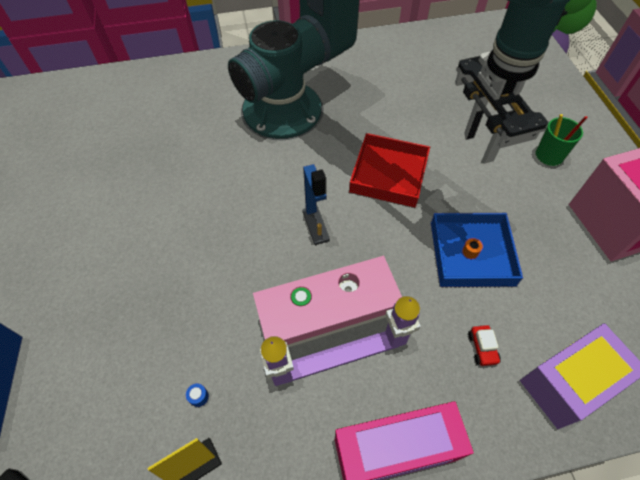

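The orange puck stands in the blue tray at (473,247) and the tool is upright at (315,205). Green is seated at (301,296), and the car at (485,345) and spare puck at (197,394) haven't moved.

```bash
python3 -c "
from bench import *
print(close_job())"
```

```text
the job is handed in; nothing more can be done
None
```

I handed the job in at about 28 s of the 64 s allowed: the orange puck is in the blue tray, the tool stands upright on the table, green is seated, and the car and spare puck are where they were; no verdict was returned.

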